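# Index the badge press one station

### The job

The badge just printed is done, so bring the next blank round: press the red indexing plunger on the turntable all the way in, and with it in swing the turntable counter-clockwise (seen from above) to the very next hole, where the plunger must spring fully out again and lock the table. Just press and push, one hole only and never backwards; the wooden blanks stay lying in their nests, and the tape roll and ink jar stay where they are.

Things in the scene. Friction and masses are not known exactly. Their poses are not given: they have to be found in the camera images.
- press: Press fixed to the bench: 18 mm plywood board 420 x 330 mm, blue round foot with a steel index plate (radius 156 mm, top 64 mm above the bench), and at one end a wooden screen frame folded back, up to 0.21 m high. Origin on the bench under the turntable's axis; its x axis points to the screen. The plunger starts on the side away from the screen, 150 degrees counter-clockwise from x.
- next_hole (a point): Centre of the next hole in the steel index plate, 64 mm above the bench. The plate has an annular slot of radius 130 mm round the turntable's axis that widens to an 18 mm hole every 60 degrees. This hole lies 60 degrees counter-clockwise (seen from above) of the plunger's starting hole.
- turntable (a joint): Angle of the aluminium turntable (radius 108 mm, top 80 mm above the bench) about its upright axis, rad: 0 at the start hole, growing counter-clockwise seen from above, 1.047 (60 degrees) at the next hole. Locked but for 0.012 rad of play each way while the plunger is out in a hole. Unlocked it stays where it is left (1 to 2 N at the post turn it).
- plunger (a joint): How far the red plunger is pressed in, m: 0 fully out, 0.009 fully in. Spring, 4 N to start, 8 N fully in. Past 6 mm its boss is below the hole and the table can turn; between holes the boss rides under the plate and keeps the plunger 6 mm in by itself; when it comes within 1.5 mm of a hole's centre it snaps out by itself and locks, unless held in.
- plunger_top (a point): Centre of the flat top of the red plunger cap (disc, 32 mm across), on the index block that juts from the turntable's edge. 130 mm from the turntable's axis, 112 mm above the bench when out; pressed straight down; travels round with the turntable. Steel housing below: 34 mm across, top 94 mm above the bench.
- post_top (a point): Top of the black upright hand post (20 mm across at most, 62 mm tall, top 140 mm above the bench, 28 mm above the cap). It stands on the same block, 32 mm from the plunger's axis on the counter-clockwise side: a fingertip that presses the cap and moves counter-clockwise bears against it; once the plunger is out of its hole the post alone can be pushed.
- turntable_centre (a point): Point on the turntable's axis, at the height of its top face (80 mm above the bench). A dark hub of radius 24 mm stands 14 mm up there.
- blank_printed: Loose round wooden badge blank, 50 mm across, 6 mm thick, with a blue flower print, in the nest nearest the screen at the start. Origin at the centre of its underside. It must stay in its nest and rides round with the turntable.
- blank_next: Loose round wooden badge blank, 50 mm across, 6 mm thick, plain, in the nest next in line for the screen (clockwise of the printed one). Origin at the centre of its underside. It must stay in its nest and rides round with the turntable.
- blank_after: Loose round wooden badge blank, 50 mm across, 6 mm thick, plain, in the nest after that. Origin at the centre of its underside. It must stay in its nest and rides round with the turntable.
- nest_printed (a point): Centre of the floor of the nest of blank_printed, on the turntable's top face 70 mm from its axis; three steel pins 5 mm tall leave the blank 1 mm of play.
- nest_next (a point): Centre of the floor of the nest of blank_next, on the turntable's top face 70 mm from its axis; three steel pins 5 mm tall leave the blank 1 mm of play.
- nest_after (a point): Centre of the floor of the nest of blank_after, on the turntable's top face 70 mm from its axis; three steel pins 5 mm tall leave the blank 1 mm of play.
- tape_roll: Roll of cream masking tape lying flat beside the press, 100 mm across, 48 mm high; origin at the centre of its underside. Leave alone.
- ink_jar: White ink jar with black lid beside the press, 72 mm across, 85 mm tall; origin at the centre of its underside. Leave alone.
Mind the look-alikes: they are no part of the job. What is shaped like the blank_next but purple or turquoise is not meant. What is shaped like the blank_after but pink or purple is not meant.

How it is judged (in metres and radians):
On the way, in this order (a step that is already met when the one before it is completed fails the run):
1. the plunger is pressed in out of its first hole (value of joint plunger above 0.0065 m and value of joint turntable below 0.15 rad), for 0.04 s.
2. the turntable stands at the next hole with the plunger sprung out (value of joint turntable between 1.021 and 1.073 rad and value of joint plunger below 0.0015 m), for 0.2 s.
At the end, for the whole second after the job is handed in: The turntable is locked one hole on (60 degrees, within 1.5 degrees) and at rest, the plunger fully out (within 1.5 mm), each blank in its own nest (within 5 mm), the tape roll and ink jar where they stood (within 15 mm) (all of step 2 and velocity of joint turntable between -0.05 and 0.05 rad/s and not (distance between blank_printed and nest_printed above 0.005 m or distance between blank_next and nest_next above 0.005 m or distance between blank_after and nest_after above 0.005 m) and distance of each of tape_roll, ink_jar from where it was at the start of the episode below 0.015 m); the robot touches nothing.
It fails at once if the turntable is turned backwards (more than 4 degrees) (value of joint turntable below -0.07 rad).
It fails at once if the turntable is run on past the next hole (by more than 11 degrees) (value of joint turntable above 1.247 rad).
It fails at once if a blank is lifted or knocked out of its nest (distance between blank_printed and nest_printed above 0.008 m or distance between blank_next and nest_next above 0.008 m or distance between blank_after and nest_after above 0.008 m).
It fails at once if the tape roll or ink jar is moved or lifted (more than 15 mm) (distance of any of tape_roll, ink_jar from where it was at the start of the episode above 0.015 m).
It also fails if it takes over 42 s, if anything falls off the work surface, if the arm or the gripper's body presses on something with over 40 N, if the wrist force passes 120 N, or if a joint passes its speed limit or range.

### The arm

A 6-joint arm with a two-finger parallel gripper is mounted at the origin on the work surface. World frame = base frame: x ahead of the robot, y to its left, z up, the work surface at z = 0. Lengths are in mm, angles in rad, forces in N, time in s.
With the tool pointing down it reaches from about 400 to 825 mm from the base axis. Payload 7 kg.
Tool frame: the origin (TCP) lies midway between the tips of the shut fingers; the grasp point (between the pads) lies 19 mm behind it; z points along the fingers, y is the direction in which the jaws open and shut (so a half turn about z gives the same grasp; the last joint's range is limited). The gripper opens to 85 mm and grips with 20 to 120 N. Pads are 22 mm wide; open, the fingers measure 114 mm over their backs; the gripper's body (76 mm by 85 mm) begins 54 mm behind the grasp point. The pads swing forward as they close: fully open they stand 13 mm farther back than shut.
Start: joints at [-1.051, 0.359, 0.012, 0, -1.224, -0.288], TCP at [155.042, -656.93, 231.302] pointing down, gripper open.
Joint ranges: [-3.07, 3.07], [-1.43, 2.12], [-1.02, 1.25], [-3.03, 1.67], [-3.05, -0], [-3.03, 3.03]. Speed limits (rad/s): [2.39, 2.39, 3.01, 3.14, 3.14, 3.14].

### API

Orientations are given as a unit quaternion [w, x, y, z].
In Python, from rig import ctrl, camera, camera_model, job, find_in, pinpoint gives the robot as it stands.
- The arm moves only by the tool move_arm, never from a script. Its arguments are lists of equal length, an entry for each row: "offset": the shift along the tool's x, y, z as a fraction of full scale, a list of three; "dr": the turn, a rotation vector about the tool's x, y, z as a fraction of full scale, a list of three. In form: {"offset": [[x, y, z], ...], "dr": [[wx, wy, wz], ...]}. A call has exactly 10 rows; each row shifts and turns the commanded pose from where the row before left it, along the tool's axes as they then stand; what a row does not reach is not made up. Full scale, the value 1, is 30 mm for a shift and 60 degrees for a turn. A row lasts 1/10 s, in which the tool goes at most 50 mm and 8.59 degrees, less where a joint would pass 70% of its speed; a pose out of reach is approached as far as the arm can. A call with a number of a shift or a turn outside -1 to 1 is refused whole. A call with a gripper value outside its range is refused whole. "hand" is the finger opening in mm, from 0 to 85.4, set as the call begins (left out, the last holds). The fingers move at their own pace and stop on an object; "grip_force" is the grip in N (left out, the last holds). Time passes only in rows, so rows that do not move let the fingers close, or fill a call up. It gives the time, the measured TCP pose, the force and the opening at its end, in the units of the state.
- ctrl.sense(): the state, without advancing time (a new reading comes with each control period).
- camera(name): name is "side" or "top" or "wrist"; returns the picture (420x560x3 uint8, red, green, blue); there is no depth.
- camera_model(name): a dict with "mtx" (3x3 intrinsics, pixels), "extrinsics" (4x4, takes a point from camera to world coordinates). Camera axes: x right, y down, z forward; pixel columns grow to the right and rows downward; lengths in mm; the calibration is good to about 2 mm. A picture is of the moment at which its call begins: read the wrist's pose just before it. camera_model takes no time and is no camera call; for the wrist camera it gives the pose at the moment of the call.
- job.job_done(): hands the job in, once; it reports no verdict.
Trained networks look in the newest picture that a camera, given by its name, has taken for a name from the list of things; names that differ only in an ending like _2 or _b are one class to them, and where a whole thing is asked for, a point or a joint stands for the part that bears it (a point fixed in the world has none). Each returns a list of dicts, best first, with "score" (0 to 1); they miss things now and then, are a little off and sometimes report something else, mostly with a low value. They report only what shows in the picture. A call takes as long as a camera call. They do not tell look-alikes from the thing itself.
- find_in(thing, camera): "rect" ([centre column, centre row, width, height] in pixels, round what is visible of it).
- pinpoint(thing, camera): "position" ([column, row] in pixels: a listed point, or the origin of a listed thing).
The state is a dict: "t": time; "joints": joint angles; "qd": joint speeds; "joint_torque": joint torques, N m; "position": TCP position; "orientation": TCP orientation; "force": force on the tool from outside, world axes, zero at the start; "ft_torque": the same for the moment, N m; "finger_gap": finger opening in mm.
Only numpy, scipy, OpenCV 4.12 (cv2) and the standard library are available. Lean on these libraries where they do the work, as an engineer would, in place of code of your own. Each camera call takes 0.05 s, during which the arm holds its last target. There are 200 camera calls.

## Working session

There is one attempt and no reset: what is moved stays moved. The work goes in short steps, Python scripts to look and compute and a tool call to move; the robot and the scene stay as the last step left them, time stands still between calls to the robot, and variables do not carry over. Pictures are saved under pics/ and viewed, about 8 in all and at most 12, crops included, and the job is handed in when it is done.

Besides the shell and the picture viewer there is one more tool, called after "Emit:" by a JSON object that holds its "method" and its "body", one argument or row to a line. move_arm: Moves the arm, as the interface text tells. Its arguments: {"type":"object","properties":{"offset":{"type":"array","items":{"type":"array","items":{"type":"number"}}},"dr":{"type":"array","items":{"type":"array","items":{"type":"number"}}},"hand":{"type":"number"},"grip_force":{"type":"number"}},"required":["offset","dr"]}

```bash
mkdir -p pics
cat > h.py <<'E'
import numpy as np, cv2
from rig import ctrl, camera, camera_model, job, find_in, pinpoint
from scipy.spatial.transform import Rotation as R
def ray(cam,px,m=None):
    m=m or camera_model(cam); K=np.array(m["mtx"]);T=np.array(m["extrinsics"])
    d=T[:3,:3]@np.linalg.solve(K,[px[0],px[1],1]); return T[:3,3],d/np.linalg.norm(d)
def atz(cam,px,z,m=None):
    o,d=ray(cam,px,m); return o+d*(z-o[2])/d[2]
def tri(rays):
    A=sum(np.eye(3)-np.outer(d,d) for o,d in rays); b=sum((np.eye(3)-np.outer(d,d))@o for o,d in rays)
    return np.linalg.solve(A,b)
def save(n,im): cv2.imwrite(f"pics/{n}.png",cv2.cvtColor(im,cv2.COLOR_RGB2BGR))
E
python3 - <<'E'
from h import *
np.set_printoptions(precision=1,suppress=True)
H=dict(plunger_top=112,post_top=140,turntable_centre=80,next_hole=64,blank_printed=80,blank_next=80,blank_after=80,press=0,tape_roll=0,ink_jar=0)
ims=[]
for c in("top","side"):
    im=camera(c);ims.append(im)
    for n,z in H.items():
        for p in pinpoint(n,c)[:2]: print(c,n,np.round(p["score"],2),np.array(p["position"]),atz(c,p["position"],z))
save("a",cv2.resize(np.vstack(ims),(560*5//7,840*5//7)) if 0 else ims[0]);save("b",ims[1])
print(ctrl.sense())
E
```

```text
top plunger_top 0.71 [230.6 276.9] [478.   89.9 112. ]
top plunger_top 0.38 [249.2 185.3] [669.9  50.8 112. ]
top post_top 0.68 [243.3 284.8] [462.3  61.6 140. ]
top turntable_centre 0.78 [249.7 219.5] [600.6  52.   80. ]
top blank_printed 0.71 [279.9 233.8] [568.8 -13.1  80. ]
top blank_printed 0.6 [251.9 189.5] [666.4  47.   80. ]
top blank_next 0.82 [276.6 200.5] [641.6  -6.7  80. ]
top blank_next 0.71 [361.4 189.5] [ 663.9 -192.4   80. ]
top blank_after 0.72 [279.6 233.5] [569.4 -12.4  80. ]
top blank_after 0.65 [415.3 239.5] [ 553.2 -305.7   80. ]
top press 0.73 [254.  226.5] [592.9  47.    0. ]
top tape_roll 0.78 [155.1 246.2] [549.6 276.2   0. ]
top tape_roll 0.57 [278.7 199.6] [655.8 -11.3   0. ]
top ink_jar 0.92 [359.2 229.4] [ 583.4 -198.5    0. ]
side plunger_top 0.71 [309.3 201.8] [532.7 -43.5 112. ]
side plunger_top 0.63 [318.2 241.3] [471.8  95.6 112. ]
side post_top 0.94 [327.  226.7] [458.1  72.  140. ]
side turntable_centre 0.84 [275.4 229. ] [592.8  46.5  80. ]
side next_hole 0.55 [322.4 219.4] [497.2 -43.1  64. ]
side blank_printed 0.47 [243.6 225.1] [673.   55.4  80. ]
side blank_next 0.59 [294.6 175.1] [ 617.6 -192.6   80. ]
side blank_next 0.55 [266. 214.] [634.9  -2.9  80. ]
side blank_after 0.73 [349.1 208.3] [438.8 -87.7  80. ]
side blank_after 0.64 [294.1 213.4] [567.4 -26.2  80. ]
side press 0.88 [276.  252.5] [594.1  44.    0. ]
side press 0.21 [317.  242.1] [505.1 -25.5  -0. ]
side tape_roll 0.8 [260.9 323.9] [550.8 274.5   0. ]
side ink_jar 0.59 [307.8 198.3] [ 581.1 -202.7    0. ]
{'t': 1.1, 'joints': array([-1.1,  0.4,  0. , -0. , -1.2, -0.3]), 'qd': array([-0.,  0.,  0., -0., -0.,  0.]), 'joint_torque': array([  0. , -58.3,  29.4,   6.9,  -0. ,   0. ]), 'position': array([ 155.1, -656.9,  231.3]), 'orientation': array([-0. , -0.1,  1. ,  0. ]), 'force': array([0.2, 0.5, 0.5]), 'ft_torque': array([ 0.1,  0. , -0. ]), 'finger_gap': 85.7278322308209}
```

View both.

Run:
```python
import cv2,numpy as np
a=cv2.imread("pics/a.png");b=cv2.imread("pics/b.png")
c=lambda i,x,y,w,h:cv2.resize(i[y:y+h,x:x+w],(560,420),interpolation=3)
cv2.imwrite("pics/c.png",cv2.resize(np.vstack([c(a,130,140,240,180)]),(800,600)))
cv2.imwrite("pics/d.png",cv2.resize(c(b,180,130,240,180),(800,600)))
```

```text
(no output)
```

View pics/c.png

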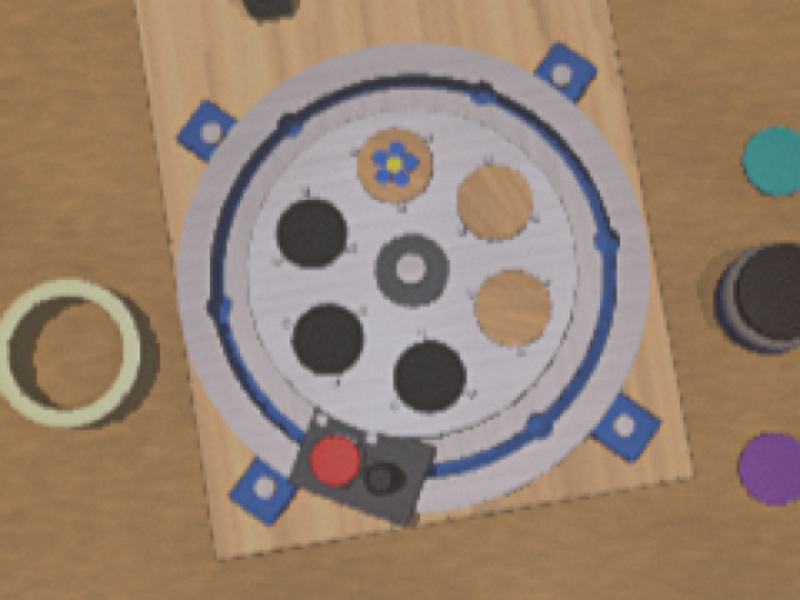

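View pics/d.png

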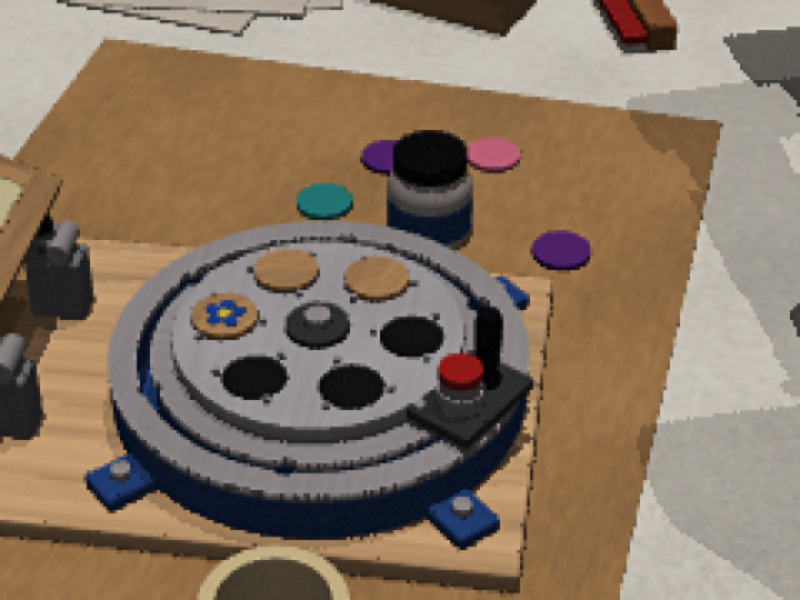

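```bash
cat >> h.py <<'E'
def world(cam,x,y,z): return atz(cam,(x,y),z)
E
python3 - <<'E'
from h import *
from scipy.optimize import least_squares
np.set_printoptions(precision=2,suppress=True)
u=lambda x,y,o:(o[0]+(x+.5)/3.3333-.5,o[1]+(y+.5)/3.3333-.5)
T=(130,140);S=(180,130)
P=np.array([atz("top",u(x,y,T),64)[:2] for x,y in[(540,425),(607,242),(483,93),(291,125),(220,305)]])
f=lambda q:np.concatenate([P[k]-q[:2]-130*np.array([np.cos(q[2]+k*np.pi/3),np.sin(q[2]+k*np.pi/3)]) for k in range(5)])
s=least_squares(f,[595,48,-2.3]);print("holes: centre",s.x,np.degrees(s.x[2]),"res",s.fun)
a=s.x[2]-np.pi/3;c=s.x[:2];print("cap from holes",c+130*np.array([np.cos(a),np.sin(a)]),"axis ang",np.degrees(a))
print("hub top",atz("top",u(412,268,T),94),"side",atz("side",u(318,317,S),94))
print("cap top",atz("top",u(335,461,T),112),"side",atz("side",u(461,370,S),112),"tri",tri([ray("top",u(335,461,T)),ray("side",u(461,370,S))]))
print("post side",atz("side",(327,226.7),140),"tri",tri([ray("top",u(380,478,T)),ray("side",(327,226.7))]))
q=ctrl.sense()["orientation"];r=R.from_quat([q[1],q[2],q[3],q[0]]).as_matrix();print(r,ctrl.sense()["t"])
E
```

```text
holes: centre [597.38  43.81  -2.46] -141.09763704618067 res [ 0.83 -0.05 -0.54  0.69 -0.32  0.17 -0.68 -0.04  0.71 -0.77]
cap from holes [476.09  90.6 ] axis ang -201.09763704618064
hub top [597.76  43.56  94.  ] side [593.06  47.28  94.  ]
cap top [475.9   90.84 112.  ] side [472.89  93.54 112.  ] tri [474.75  90.84 109.36]
post side [458.07  71.99 140.  ] tri [463.12  61.04 130.29]
[[-0.97 -0.23 -0.  ]
 [-0.23  0.97  0.  ]
 [-0.    0.   -1.  ]] 1.1
```

Emit:
{"method": "move_arm", "body": {
  "offset": [
    [-1,1,0],
    [-1,1,0],
    [-1,1,0],
    [-1,1,0],
    [-1,1,0],
    [-1,1,0],
    [-1,1,0],
    [-1,1,0],
    [-1,1,0],
    [-1,1,0]
  ],
  "dr": [
    [0,0,0],
    [0,0,0],
    [0,0,0],
    [0,0,0],
    [0,0,0],
    [0,0,0],
    [0,0,0],
    [0,0,0],
    [0,0,0],
    [0,0,0]
  ],
  "hand": 0,
  "grip_force": 40
}}

```text
t: 2.1
position: [378.8, -294.5, 231.7]
orientation: [0.0, -0.116, 0.993, -0.0]
force: [0.9, -0.6, 0.2]
finger_gap: 0.3
```

Emit:
{"method": "move_arm", "body": {
  "offset": [
    [-0.6,1,0],
    [-0.6,1,0],
    [-0.6,1,0],
    [-0.6,1,0],
    [-0.6,1,0],
    [-0.6,1,0],
    [-0.6,1,0],
    [-0.6,1,0],
    [-0.6,1,0],
    [-0.6,1,0]
  ],
  "dr": [
    [0,0,0],
    [0,0,0],
    [0,0,0],
    [0,0,0],
    [0,0,0],
    [0,0,0.115],
    [0,0,0.115],
    [0,0,0.115],
    [0,0,0.115],
    [0,0,0.115]
  ]
}}

```text
t: 3.1
position: [521.8, 19.2, 231.8]
orientation: [0.0, 0.186, 0.983, 0.0]
force: [1.1, -0.7, -0.5]
finger_gap: -0.1
```

```bash
cat > st.py <<'E'
from h import *
import sys
np.set_printoptions(precision=2,suppress=True)
s=ctrl.sense();q=s["orientation"];M=R.from_quat([q[1],q[2],q[3],q[0]]).as_matrix()
p=s["position"];C=np.array([597,44.]);v=p[:2]-C
print("t",s["t"],"p",p,"F",s["force"],"gap",s["finger_gap"],"r",np.hypot(*v),"ang from start",(np.degrees(np.arctan2(v[1],v[0]))-158.9+180)%360-180,"tool x ang",np.degrees(np.arctan2(M[1,0],M[0,0])),"tilt",M[:,2])
if len(sys.argv)>3:
    g=np.array([float(a) for a in sys.argv[1:4]]);print("delta tool mm",M.T@(g-p),"frac",M.T@(g-p)/30)
E
python3 st.py 475.5 91 140
```

```text
t 3.1 p [521.81  19.25 231.83] F [ 1.15 -0.7  -0.53] gap -0.08487263776764206 r 79.16035523534252 ang from start 39.32023426788214 tool x ang 158.5527219740321 tilt [ 0.  0. -1.]
delta tool mm [69.41 49.78 91.82] frac [2.31 1.66 3.06]
```

Emit:
{"method": "move_arm", "body": {
  "offset": [
    [0.463,0.332,0],
    [0.463,0.332,0],
    [0.463,0.332,0],
    [0.463,0.332,0.3],
    [0.463,0.332,0.5],
    [0,0,0.5],
    [0,0,0.5],
    [0,0,0.5],
    [0,0,0.2],
    [0,0,0]
  ],
  "dr": [
    [0,0,0],
    [0,0,0],
    [0,0,0],
    [0,0,0],
    [0,0,0],
    [0,0,0],
    [0,0,0],
    [0,0,0],
    [0,0,0],
    [0,0,0]
  ]
}}

```text
t: 4.1
position: [474.2, 89.0, 155.8]
orientation: [-0.0, 0.184, 0.983, -0.0]
force: [-0.2, -0.7, 0.2]
finger_gap: 0.2
```

```bash
python3 st.py 475.5 91 112
python3 - <<'E'
from h import *
m=camera_model("wrist");w=camera("wrist");s=camera("side")
for n,z in(("plunger_top",112),("post_top",140)):
    for p in pinpoint(n,"wrist")[:1]: print(n,p["score"],p["position"],atz("wrist",p["position"],z,m))
save("e",np.hstack([cv2.resize(w,(400,300)),cv2.resize(s[150:300,220:420],(400,300))]))
E
```

```text
t 4.1 p [474.2   89.02 155.79] F [-0.18 -0.73  0.25] gap 0.21102689088314766 r 130.78914144754384 ang from start 0.9676781844434288 tool x ang 158.78297357258725 tilt [-0. -0. -1.]
delta tool mm [-0.53  2.37 43.79] frac [-0.02  0.08  1.46]
plunger_top 0.66 [288.8, 241.6] [478.4133219   90.04556905 112.        ]
post_top 0.58 [231.0, 258.7] [464.91131548  59.38863767 140.        ]
```

View pics/e.png

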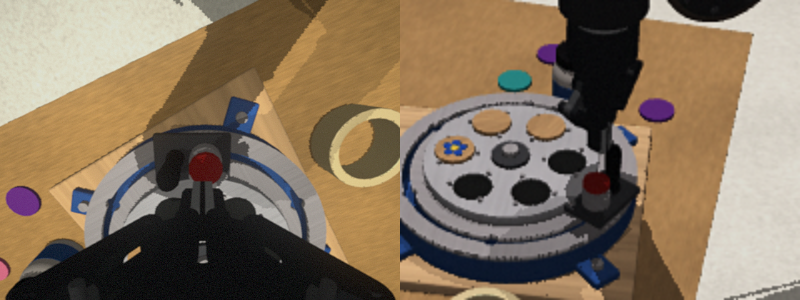

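Emit:
{"method": "move_arm", "body": {
  "offset": [
    [0,0.08,0.5],
    [0,0,0.5],
    [0,0,0.3],
    [0,0,0.1],
    [0,0,0.1],
    [0,0,0.1],
    [0,0,0.1],
    [0,0,0.03],
    [0,0,0],
    [0,0,0]
  ],
  "dr": [
    [0,0,0],
    [0,0,0],
    [0,0,0],
    [0,0,0],
    [0,0,0],
    [0,0,0],
    [0,0,0],
    [0,0,0],
    [0,0,0],
    [0,0,0]
  ]
}}

```text
t: 5.3
position: [475.8, 91.6, 105.0]
orientation: [0.0, 0.184, 0.983, 0.0]
force: [-2.3, -0.9, 5.6]
finger_gap: 0.3
```

```bash
python3 st.py 475.5 91 103
```

```text
t 5.3 p [475.77  91.6  105.03] F [-2.27 -0.86  5.57] gap 0.3126642927078439 r 130.2355730106253 ang from start -0.33707338093122985 tool x ang 158.79500514170786 tilt [ 0.  0. -1.]
delta tool mm [ 0.04 -0.66  2.03] frac [ 0.   -0.02  0.07]
```

Emit:
{"method": "move_arm", "body": {
  "offset": [
    [0,0,0.03],
    [0,0,0.03],
    [0,0,0.03],
    [0,0,0],
    [0,0,0],
    [0,0,0],
    [0,0,0],
    [0,0,0],
    [0,0,0],
    [0,0,0]
  ],
  "dr": [
    [0,0,0],
    [0,0,0],
    [0,0,0],
    [0,0,0],
    [0,0,0],
    [0,0,0],
    [0,0,0],
    [0,0,0],
    [0,0,0],
    [0,0,0]
  ]
}}

```text
t: 6.3
position: [476.0, 91.9, 103.0]
orientation: [0.001, 0.184, 0.983, 0.001]
force: [-3.7, 0.7, 11.9]
finger_gap: -0.1
```

```bash
python3 st.py
```

```text
t 6.3 p [475.99  91.87 103.  ] F [-3.65  0.73 11.95] gap -0.13654289967173483 r 130.1327654220824 ang from start -0.48132900599938466 tool x ang 158.8092650847357 tilt [ 0.  0. -1.]
```

Emit:
{"method": "move_arm", "body": {
  "offset": [
    [-0.003,-0.1,0],
    [-0.003,-0.1,0],
    [-0.003,-0.1,0],
    [-0.003,-0.1,0],
    [-0.003,-0.15,0],
    [-0.003,-0.15,0],
    [-0.003,-0.15,0],
    [-0.003,-0.15,0],
    [-0.003,-0.15,0],
    [0,0,0]
  ],
  "dr": [
    [0,0,-0.022],
    [0,0,-0.022],
    [0,0,-0.022],
    [0,0,-0.022],
    [0,0,-0.033],
    [0,0,-0.033],
    [0,0,-0.033],
    [0,0,-0.033],
    [0,0,-0.033],
    [0,0,0]
  ]
}}

```text
t: 7.3
position: [467.9, 57.7, 103.0]
orientation: [0.001, 0.052, 0.999, 0.0]
force: [-5.6, -0.0, 13.2]
finger_gap: -0.3
```

```bash
python3 st.py
python3 - <<'E'
from h import *
s=camera("side");t=camera("top")
save("f",np.hstack([cv2.resize(t[190:310,180:340],(400,300),interpolation=2),cv2.resize(s[150:300,220:420],(400,300),interpolation=2)]))
E
```

```text
t 7.3 p [467.85  57.71 102.98] F [-5.58 -0.05 13.21] gap -0.26537919763361795 r 129.87510148312472 ang from start 15.039036155033472 tool x ang 174.04306929917195 tilt [ 0.  0. -1.]
```

View pics/f.png

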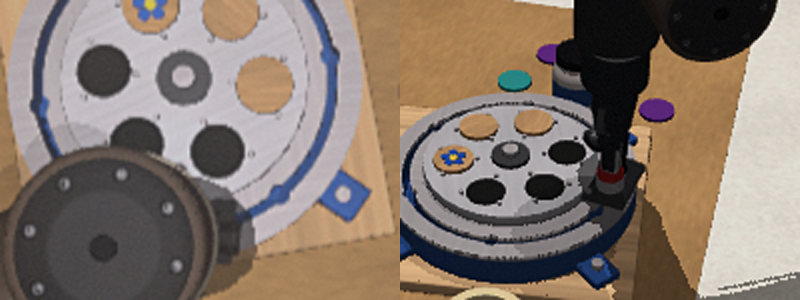

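```bash
cat > ang.py <<'E'
from h import *
def flower(im):
    h=cv2.cvtColor(im[170:265,190:320],cv2.COLOR_RGB2HSV)
    m=cv2.inRange(h,(20,130,120),(35,255,255)); y,x=np.nonzero(m); return (np.median(x)+190,np.median(y)+170,len(x))
def ang(im):
    f=flower(im);p=atz("top",f[:2],86);return f,np.degrees(np.arctan2(p[1]-44,p[0]-597)),np.hypot(p[1]-44,p[0]-597)
if __name__=="__main__":
    print(ang(cv2.cvtColor(cv2.imread("pics/a.png"),cv2.COLOR_BGR2RGB)));print(ang(camera("top")))
E
python3 ang.py
```

```text
((np.float64(248.0), np.float64(189.0), 10), np.float64(9.057270432859406), np.float64(70.43482892818412))
((np.float64(239.5), np.float64(191.0), 12), np.float64(24.31365305370968), np.float64(71.70997787773719))
```

Emit:
{"method": "move_arm", "body": {
  "offset": [
    [0,0,-0.1],
    [0,0,-0.2],
    [0,0,-0.3],
    [0,0,0],
    [-0.003,-0.1,0],
    [-0.003,-0.1,0],
    [-0.003,-0.1,0],
    [-0.003,-0.1,0],
    [-0.003,-0.1,0],
    [0,0,0]
  ],
  "dr": [
    [0,0,0],
    [0,0,0],
    [0,0,0],
    [0,0,0],
    [0,0,-0.022],
    [0,0,-0.022],
    [0,0,-0.022],
    [0,0,-0.022],
    [0,0,-0.022],
    [0,0,0]
  ]
}}

```text
t: 8.45
position: [466.9, 42.6, 119.5]
orientation: [-0.0, -0.005, 1.0, -0.0]
force: [-1.3, 1.4, -1.4]
finger_gap: 0.1
```

```bash
python3 st.py; python3 ang.py|tail -1
```

```text
t 8.45 p [466.93  42.6  119.49] F [-1.25  1.45 -1.36] gap 0.11663676433053928 r 130.0814315254498 ang from start 21.717165199376154 tool x ang -179.39338172106386 tilt [-0. -0. -1.]
((np.float64(238.0), np.float64(192.0), 10), np.float64(27.417507932568622), np.float64(71.18164103801325))
```

Emit:
{"method": "move_arm", "body": {
  "offset": [
    [-0.003,-0.166,0],
    [-0.003,-0.166,0],
    [-0.003,-0.166,0],
    [-0.003,-0.166,0],
    [-0.003,-0.166,0],
    [-0.003,-0.166,0],
    [-0.003,-0.166,0],
    [-0.003,-0.166,0],
    [-0.003,-0.166,0],
    [-0.003,-0.166,0]
  ],
  "dr": [
    [0,0,-0.0367],
    [0,0,-0.0367],
    [0,0,-0.0367],
    [0,0,-0.0367],
    [0,0,-0.0367],
    [0,0,-0.0367],
    [0,0,-0.0367],
    [0,0,-0.0367],
    [0,0,-0.0367],
    [0,0,-0.0367]
  ]
}}

```text
t: 9.5
position: [477.0, -5.5, 119.6]
orientation: [-0.0, -0.196, 0.981, 0.0]
force: [-1.3, 5.0, -0.4]
finger_gap: 0.1
```

```bash
python3 st.py; python3 ang.py|tail -1
```

```text
t 9.5 p [476.99  -5.51 119.58] F [-1.31  5.   -0.41] gap 0.07056131828871376 r 129.82443299082288 ang from start 43.5174611732765 tool x ang -157.34585618710457 tilt [-0.  0. -1.]
((np.float64(229.0), np.float64(199.0), 10), np.float64(47.40069708150377), np.float64(70.97594787848162))
```

Emit:
{"method": "move_arm", "body": {
  "offset": [
    [-0.003,-0.166,0],
    [-0.003,-0.166,0],
    [-0.003,-0.166,0],
    [-0.003,-0.166,0],
    [-0.003,-0.166,0],
    [-0.003,-0.166,0],
    [0,-0.076,0],
    [0,-0.038,0],
    [0,-0.038,0],
    [0,0,0]
  ],
  "dr": [
    [0,0,-0.0367],
    [0,0,-0.0367],
    [0,0,-0.0367],
    [0,0,-0.0367],
    [0,0,-0.0367],
    [0,0,-0.0367],
    [0,0,-0.0167],
    [0,0,-0.0083],
    [0,0,-0.0083],
    [0,0,0]
  ]
}}

```text
t: 10.55
position: [494.2, -35.3, 119.6]
orientation: [-0.0, -0.324, 0.946, -0.0]
force: [-0.4, 3.3, -0.2]
finger_gap: -0.1
```

```bash
python3 st.py; python3 ang.py|tail -1
```

```text
t 10.55 p [494.22 -35.26 119.64] F [-0.36  3.3  -0.19] gap -0.07659096743931844 r 129.7927662671482 ang from start 58.73576971009834 tool x ang -142.21952597039834 tilt [-0. -0. -1.]
((np.float64(224.0), np.float64(207.0), 9), np.float64(64.03360266074763), np.float64(70.07645689230233))
```

Emit:
{"method": "move_arm", "body": {
  "offset": [
    [0,-0.03,0],
    [0,-0.03,0],
    [0,-0.03,0],
    [0,-0.03,0],
    [0,-0.03,0],
    [0,-0.03,0],
    [0,-0.03,0],
    [0,-0.03,0],
    [0,-0.03,0],
    [0,-0.03,0]
  ],
  "dr": [
    [0,0,-0.0067],
    [0,0,-0.0067],
    [0,0,-0.0067],
    [0,0,-0.0067],
    [0,0,-0.0067],
    [0,0,-0.0067],
    [0,0,-0.0067],
    [0,0,-0.0067],
    [0,0,-0.0067],
    [0,0,-0.0067]
  ]
}}

```text
t: 11.6
position: [500.0, -42.2, 119.7]
orientation: [-0.0, -0.357, 0.934, 0.0]
force: [-1.9, 4.9, -2.2]
finger_gap: -0.2
```

```bash
python3 st.py; python3 ang.py|tail -1
```

```text
t 11.6 p [500.   -42.25 119.66] F [-1.85  4.91 -2.18] gap -0.2036928136090258 r 129.79493072584737 ang from start 62.742913190996205 tool x ang -138.1594660042866 tilt [-0.  0. -1.]
((np.float64(223.0), np.float64(209.0), 9), np.float64(67.97873695962703), np.float64(70.2720504279337))
```

Emit:
{"method": "move_arm", "body": {
  "offset": [
    [0,-0.015,0],
    [0,-0.015,0],
    [0,-0.015,0],
    [0,-0.015,0],
    [0,-0.015,0],
    [0,0,0],
    [0,0,0],
    [0,0,0],
    [0,0,0],
    [0,0,0]
  ],
  "dr": [
    [0,0,-0.0033],
    [0,0,-0.0033],
    [0,0,-0.0033],
    [0,0,-0.0033],
    [0,0,-0.0033],
    [0,0,0],
    [0,0,0],
    [0,0,0],
    [0,0,0],
    [0,0,0]
  ]
}}

```text
t: 12.65
position: [501.5, -44.0, 119.8]
orientation: [0.0, -0.365, 0.931, -0.0]
force: [-0.3, -0.5, 0.0]
finger_gap: 0.4
```

```bash
python3 st.py; python3 ang.py|tail -1; python3 -c "
from h import *
s=camera('side');save('g',cv2.resize(s[170:290,240:400],(800,600),interpolation=2))"
```

```text
t 12.65 p [501.54 -43.96 119.76] F [-0.29 -0.53  0.02] gap 0.43665964711701916 r 129.80710883257203 ang from start 63.759565163345655 tool x ang -137.19947889541362 tilt [ 0. -0. -1.]
((np.float64(223.0), np.float64(209.0), 9), np.float64(67.97873695962703), np.float64(70.2720504279337))
```

View pics/g.png

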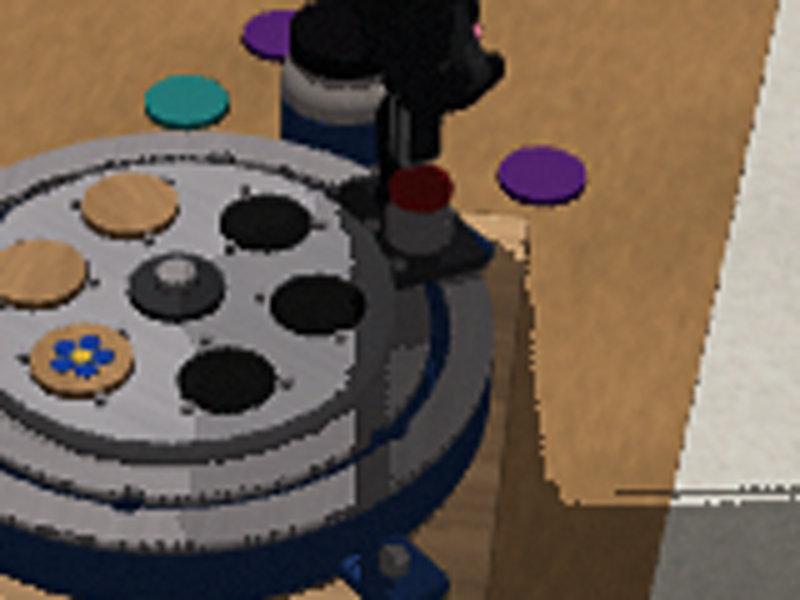

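Emit:
{"method": "move_arm", "body": {
  "offset": [
    [0,-0.015,0],
    [0,-0.015,0],
    [0,-0.015,0],
    [0,0,0],
    [0,0,0],
    [0,0,0],
    [0,0,0],
    [0,0,0],
    [0,0,0],
    [0,0,0]
  ],
  "dr": [
    [0,0,-0.0033],
    [0,0,-0.0033],
    [0,0,-0.0033],
    [0,0,0],
    [0,0,0],
    [0,0,0],
    [0,0,0],
    [0,0,0],
    [0,0,0],
    [0,0,0]
  ]
}}

```text
t: 13.75
position: [502.4, -44.9, 119.7]
orientation: [0.0, -0.37, 0.929, 0.0]
force: [-0.7, -0.2, -0.1]
finger_gap: -0.1
```

```bash
python3 st.py; python3 ang.py|tail -1
python3 - <<'E'
from h import *
C=np.array([597,44.])
def red(im):
    h=im.astype(int);m=((h[...,0]>70)&(h[...,1]<h[...,0]*.3)&(h[...,2]<h[...,0]*.3));m[:170]=0;m[290:]=0;m[:,:240]=0;m[:,400:]=0
    n,l,s,c=cv2.connectedComponentsWithStats(m.astype(np.uint8));k=1+np.argmax(s[1:,4]);return s[k],c[k]
m=camera_model("side");Ti=np.linalg.inv(np.array(m["extrinsics"]));K=np.array(m["mtx"])
def pr(p): q=K@(Ti[:3,:3]@p+Ti[:3,3]);return q[:2]/q[2]
a=cv2.cvtColor(cv2.imread("pics/b.png"),cv2.COLOR_BGR2RGB);b=camera("side")
for n,im,t in(("start",a,0),("now",b,60)):
    s,c=red(im);th=np.radians(158.9+t)
    print(n,s,c)
    for z in(112,106):
        print("  expected cap centre z",z,pr(np.array([*(C+130*np.array([np.cos(th),np.sin(th)])),z])))
save("g2",b)
E
```

```text
t 13.75 p [502.41 -44.87 119.7 ] F [-0.73 -0.22 -0.07] gap -0.14156751876731602 r 129.7883892873665 ang from start 64.31408267881915 tool x ang -136.60583540297793 tilt [ 0.  0. -1.]
((np.float64(222.0), np.float64(209.0), 11), np.float64(68.60245734687994), np.float64(72.28367852124344))
start [312 236  13   9  95] [317.89473684 240.12631579]
  expected cap centre z 112 [317.07551677 239.66372921]
  expected cap centre z 106 [317.0168936  241.63830327]
now [328 204   2   2   3] [328.33333333 204.66666667]
  expected cap centre z 112 [322.91668034 205.74160207]
  expected cap centre z 106 [322.84667958 207.6577518 ]
```

Emit:
{"method": "move_arm", "body": {
  "offset": [
    [0,-0.015,0],
    [0,-0.015,0],
    [0,-0.015,0],
    [0,0,0],
    [0,0,0],
    [0,0,0],
    [0,0,0],
    [0,0,0],
    [0,0,0],
    [0,0,0]
  ],
  "dr": [
    [0,0,-0.0033],
    [0,0,-0.0033],
    [0,0,-0.0033],
    [0,0,0],
    [0,0,0],
    [0,0,0],
    [0,0,0],
    [0,0,0],
    [0,0,0],
    [0,0,0]
  ]
}}

```text
t: 14.85
position: [503.2, -45.8, 119.7]
orientation: [-0.0, -0.374, 0.927, 0.0]
force: [-3.1, 3.2, 1.2]
finger_gap: -0.1
```

```bash
python3 st.py; python3 ang.py|tail -1
python3 - <<'E'
from h import *
b=camera("side");save("g3",b);a=cv2.cvtColor(cv2.imread("pics/b.png"),cv2.COLOR_BGR2RGB)
g=lambda im:(255*(im/255)**.5).astype(np.uint8)
cr=lambda im,x,y:cv2.resize(g(im[y-25:y+25,x-33:x+33]),(400,300),interpolation=0)
g1=cv2.cvtColor(cv2.imread("pics/g2.png"),cv2.COLOR_BGR2RGB)
save("h",np.vstack([np.hstack([cr(a,317,245),cr(g1,323,211)]),np.hstack([cr(b,323,211),cr(b,250,235)])]))
E
```

```text
t 14.85 p [503.2  -45.83 119.65] F [-3.11  3.17  1.15] gap -0.08708849059631027 r 129.87089017957322 ang from start 64.86147477696363 tool x ang -136.01427862653637 tilt [-0.  0. -1.]
((np.float64(222.0), np.float64(209.5), 10), np.float64(69.40916668190565), np.float64(71.89012327734878))
```

View pics/h.png

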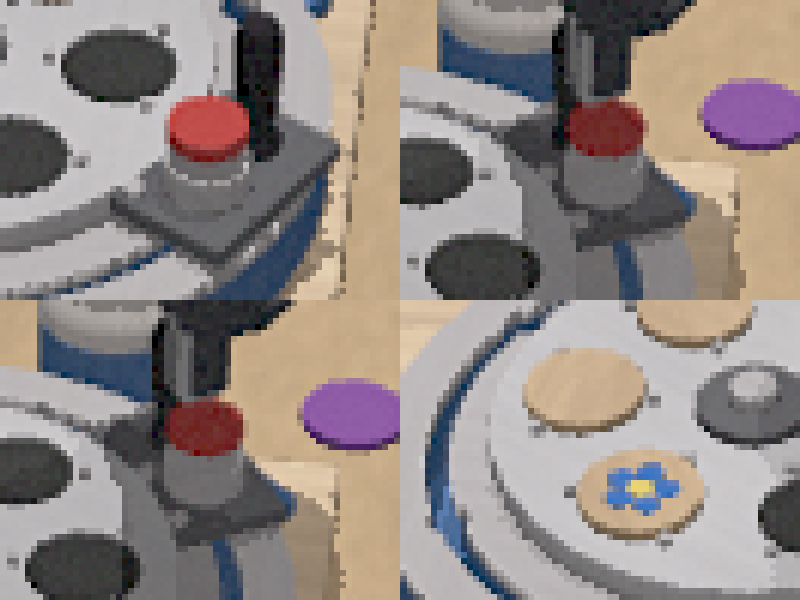

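Emit:
{"method": "move_arm", "body": {
  "offset": [
    [0,0.1,0],
    [0,0.03,-0.2],
    [0,0,-0.6],
    [0,0,-1],
    [0,0,-1],
    [0,0,-1],
    [0.8,-0.8,-1],
    [0.8,-0.8,-1],
    [0,-1,0],
    [0,-1,0]
  ],
  "dr": [
    [0,0,0],
    [0,0,0],
    [0,0,0],
    [0,0,0],
    [0,0,0],
    [0,0,0],
    [0,0,0],
    [0,0,0],
    [0,0,0],
    [0,0,0]
  ]
}}

```text
t: 15.95
position: [542.0, -155.6, 296.3]
orientation: [0.002, -0.374, 0.927, -0.001]
force: [0.1, 0.9, 0.2]
finger_gap: 0.1
```

```bash
python3 st.py; python3 ang.py|tail -1
python3 - <<'E'
from h import *
b=camera("side");save("i0",b);t=camera("top");save("i1",t);a=cv2.cvtColor(cv2.imread("pics/b.png"),cv2.COLOR_BGR2RGB)
g=lambda im:(255*(im/255)**.7).astype(np.uint8)
cr=lambda im,x,y:cv2.resize(g(im[y-25:y+25,x-33:x+33]),(400,300),interpolation=0)
save("i",np.vstack([np.hstack([cr(a,317,245),cr(b,323,211)]),np.hstack([cv2.resize(t[165:300,170:350],(400,300)),cv2.resize(b[130:310,180:420],(400,300))])]))
for p in pinpoint("plunger_top","top")[:2]: print(p["score"],p["position"],atz("top",p["position"],112))
E
```

```text
t 15.95 p [ 542.01 -155.55  296.3 ] F [0.09 0.94 0.16] gap 0.09034156771441747 r 206.9923523232742 ang from start 95.6925081508474 tool x ang -136.0270675950876 tilt [ 0. -0. -1.]
((np.float64(nan), np.float64(nan), 0), np.float64(nan), np.float64(nan))
  return _methods._mean(a, axis=axis, dtype=dtype,
  ret = ret.dtype.type(ret / rcount)
```

View pics/i.png

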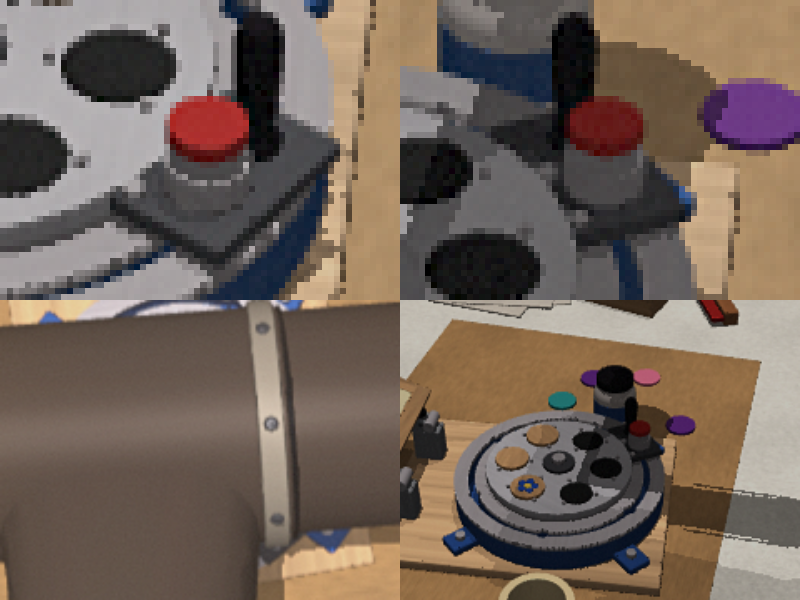

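Run:
```python
from h import *
C=np.array([597,44.]);m=camera_model("side");Ti=np.linalg.inv(np.array(m["extrinsics"]));K=np.array(m["mtx"])
def pr(p): q=K@(Ti[:3,:3]@p+Ti[:3,3]);return q[:2]/q[2]
th=lambda t:np.radians(158.9+t)
cap=lambda t,z,r=130:pr(np.array([*(C+r*np.array([np.cos(th(t)),np.sin(th(t))])),z]))
for f,t in(("b",0),("i0",60)):
    im=cv2.imread(f"pics/{f}.png").astype(int);r,g,b=im[...,2],im[...,1],im[...,0]
    k=((r>40)&(g<r*.55)&(b<r*.55)).astype(np.uint8)
    x,y=map(int,cap(t,112));w=np.zeros_like(k);w[y-12:y+12,x-14:x+14]=k[y-12:y+12,x-14:x+14]
    yy,xx=np.nonzero(w);print(f,len(xx),"mean",xx.mean(),yy.mean(),"rows",yy.min(),yy.max(),"cols",xx.min(),xx.max())
    for z in(112,106,102,96): print("  z",z,cap(t,z))
    for d in(-1,1): print("  ang",t+d,cap(t+d,112))
    p=max((q for q in pinpoint("post_top","side")),key=lambda q:q["score"])["position"] if f=="i0" else (327,226.7);print("post",p)
```

```text
b 126 mean 318.031746031746 240.9920634920635 rows 236 246 cols 312 324
  z 112 [317.07551677 239.66372921]
  z 106 [317.0168936  241.63830327]
  z 102 [316.97800236 242.94825672]
  z 96 [316.91994958 244.90361816]
  ang -1 [316.48038077 240.16939841]
  ang 1 [317.65542813 239.15219991]
post (327, 226.7)
i0 102 mean 323.578431372549 206.66666666666666 rows 202 211 cols 318 329
  z 112 [322.91668034 205.74160207]
  z 106 [322.84667958 207.6577518 ]
  z 102 [322.80022299 208.92942041]
  z 96 [322.73085172 210.82833877]
  ang 59 [323.28337218 206.25648605]
  ang 61 [322.53636226 205.23162047]
post [317.9, 189.7]
```

Run:
```python
from h import *
camera("side")
for n in("ink_jar","tape_roll"):
    p=pinpoint(n,"side")
    if p: print(n,p[0]["score"],atz("side",p[0]["position"],0))
print(ctrl.sense()["t"],job.job_done())
```

```text
ink_jar 0.68 [ 5.71062244e+02 -1.80227576e+02  1.13686838e-13]
tape_roll 0.75 [542.16637426 277.66494156   0.        ]
the job is handed in; nothing more can be done
16.35 None
```

I pressed the plunger in and swung the turntable one hole counter-clockwise. I then pulled the arm clear and handed the job in at about 16.4 s of the 42 s allowed. No verdict was reported.

**How it went:** I held the cap down through the first 15 degrees, then pushed on the hand post alone, slowing down over the last few degrees. The highest force I saw was about 14 N.

**Last checks**
- **Plunger:** in the side view the cap is back at its out height, within about 1 mm. At 6 mm in, it would sit about 2 pixels lower. I did not push the table again to test the lock.
- **Turntable angle:** the last top-view reading was about 60.3 degrees, and the side view gives about 60.8. Each is good to under a degree, and the allowed range is 58.5 to 61.5.
- **Blanks:** all three lie in their nests in the last side view. The arm blocked the final top view, so that angle check was not repeated after the arm withdrew.
- **Tape roll:** its final position came out about 9 mm from the first reading, within detector error.
- **Ink jar (disagreed):** the detector put it about 25 mm from its first reading, over the 15 mm limit. I think this is a detector error, because the post now partly hides the jar. The tool crossed about 145 mm or more above the lid, no contact force showed, and the jar looks unmoved in the picture. I did not confirm this with a second camera.

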